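Carry a patient's open dose tray to the check plate

ROBOT

A 7-joint arm with a two-finger parallel gripper is mounted at the origin on the work surface. World frame = base frame: x ahead of the robot, y to its left, z up, the work surface at z = 0. Lengths are in m, angles in rad, forces in N, time in s.
With the tool pointing down it reaches from about 0.4 to 0.875 m from the base axis. Payload 4.4 kg.
Tool frame: the origin (TCP) lies midway between the tips of the shut fingers; the grasp point (between the pads) lies 19 mm behind it; y points along the fingers, x is the direction in which the jaws open and shut, and the axes are right-handed (so a half turn about y gives the same grasp; the last joint's range is limited). The gripper opens to 85 mm and grips with 20 to 120 N. Pads are 22 mm wide; open, the fingers measure 114 mm over their backs; the gripper's body (76 mm by 85 mm) begins 54 mm behind the grasp point. The pads swing forward as they close: fully open they stand 13 mm farther back than shut.
Start: joints at [1.067, 0.628, 0.038, 1.517, -0.027, 0.996, -0.02], TCP at [0.276, -0.589, 0.231] pointing down, gripper open.
Joint ranges: [-3.06, 3.06], [-0.37, 2.12], [-1.25, 1.32], [0.18, 2.47], [-1.1, 4.24], [0.23, 1.98], [-2.94, 2.94]. Speed limits (rad/s): [2.57, 2.57, 3.14, 3.14, 3.14, 3.14, 3.14].

INTERFACE

Orientations are given as a unit quaternion [w, x, y, z].
In Python, from plant import robot, grab_frame, camera_model gives the robot as it stands. The module is installed in compiled form; this text tells all that it offers.
- The arm moves only by the shell command python3 -m jog 'ROWS' [FORCE]. ROWS is JSON, a list of rows, each a list of 3 entries, a list of its own where there are three numbers: the shift along the tool's x, y, z in cm, then the turn, a rotation vector about the tool's x, y, z in rad, then the closure in counts, from 0 (fully open) to 255 (shut). A call has 1 to 5 rows; each row is the pose to reach, as a shift and turn from the pose commanded when the call began, along the tool's axes at that moment; what a row does not reach only later rows make up. A row lasts 1/10 s, in which the tool goes at most 50 mm and 8.59 degrees, less where a joint would pass 70% of its speed; a pose out of reach is approached as far as the arm can. A call with a gripper value outside its range is refused whole. The fingers move at their own pace and stop on an object; FORCE is the grip in N (left out, the last holds). Time passes only in rows, so rows that repeat a pose let the fingers close. It gives the time, the measured TCP pose, the force and the opening at its end, in the units of the state.
- robot.observe(): the state, without advancing time (a new reading comes with each control period).
- grab_frame(name): name is "scene" or "top" or "wrist"; returns (picture, depth): 480x640x3 uint8, blue, green, red; 480x640 float32, m along the optical axis (not along the pixel's ray), 0 where there is no reading.
- camera_model(name): a dict with "camera_matrix" (3x3 intrinsics, pixels), "extrinsics" (4x4, takes a point from world to camera coordinates); the wrist camera has in their place "hand_eye" (4x4, takes a point from camera to tool coordinates, whose origin is the TCP and whose axes are the tool frame's). Camera axes: x right, y up, looking along -z (the intrinsics and any distortion apply to the point x, -y, -z); pixel columns grow to the right and rows downward; lengths in m; the calibration is good to about 2 mm. A picture is of the moment at which its call begins: read the wrist's pose just before it. camera_model takes no time and is no camera call.
- robot.finish_job(): hands the job in, once; it reports no verdict.
The state is a dict: "t": time; "joint_pos": joint angles; "qvel": joint speeds; "joint_torque": joint torques, N m; "position": TCP position; "orientation": TCP orientation; "wrist_force": force on the tool from outside, world axes, zero at the start; "torque": the same for the moment, N m; "width": finger opening in m.
Only numpy, scipy, OpenCV 4.12 (cv2) and the standard library are available. Lean on these libraries where they do the work, as an engineer would, in place of code of your own. Each camera call takes 0.05 s, during which the arm holds its last target. There are 200 camera calls.

TASK

A patient's dose, two red wax-shelled boluses, lies loose in the open white tray with the blue handle. Lift that tray, carry it level so that both boluses stay in it all the way, and set it down gently in the middle of the blue round check plate, standing flat on it.

Things in the scene. Friction and masses are not known exactly. Their poses are not given: they have to be found in the camera images.
- dose_tray: White open tray with BLUE bridge handle, loose, about 0.25 kg (orange- and green-handled ones are bystanders). Outside 120 (x) by 84 (y) mm; walls 28 high, 4 thick; floor 4 thick. Handle: bar along tray x over its centre line, 120 long, 14 wide (y), from 62 to 80 mm above the underside, an 8 mm thick upright at each end, free space below it between them. Origin: centre of underside; z up.
- check_plate_top (a point): Centre of the upper face of the BLUE round check plate: a flat disc 160 mm across and 12 mm high, fixed on the counter (this point is 12 mm above the counter), with a low grey rim round its foot. A light grey plate of the same size is a bystander. z up.
- bolus_a_center (a point): Centre of a RED wax-shelled bolus, a hard ball 32 mm across, 20 g, free to roll about on the floor of the blue-handled tray.
- bolus_b_center (a point): Centre of the second red bolus in the same tray, like the first. (The black balls in the green-handled tray are another patient's.)
Things that resemble listed ones, but are neither listed nor needed, are in the scene too. What is shaped like the dose_tray but pink or yellow is not meant.

How it is judged:
By the outcome, as a careful person would: the job done as asked, in the order asked, and still so for the second after the job is handed in, with the robot touching nothing.
It also fails if it takes over 48 s, if anything falls off the work surface, if the arm or the gripper's body presses on something with over 40 N, if the wrist force passes 120 N, or if a joint passes its speed limit or range.

## Working session

There is one attempt and no reset: what is moved stays moved. The work goes in short steps, Python scripts to look and compute and a shell command to move; the robot and the scene stay as the last step left them, time stands still between calls to the robot, and variables do not carry over. Pictures are saved under pics/ and viewed, about 8 in all and at most 12, crops included, and the job is handed in when it is done.

```bash
mkdir -p pics; python3 - <<'E'
from plant import robot, grab_frame, camera_model
import cv2,numpy as np
s=robot.observe();print({k:np.round(v,3) for k,v in s.items()})
a,da=grab_frame("top");b,db=grab_frame("scene")
np.savez('f0.npz',top=a,dtop=da,scene=b,dscene=db)
cv2.imwrite('pics/top0.png',a);cv2.imwrite('pics/scene0.png',b)
for n in("top","scene","wrist"):
  for k,v in camera_model(n).items():print(n,k,np.round(v,4).tolist())
E
```

```text
{'t': np.float64(0.0), 'joint_pos': array([ 1.067,  0.629,  0.038,  1.518, -0.027,  0.996, -0.02 ]), 'qvel': array([ 0.001,  0.002,  0.001, -0.   , -0.001, -0.   , -0.001]), 'joint_torque': array([ 0.0000e+00, -5.6340e+01,  1.2260e+00, -1.9344e+01,  1.1000e-02,
        1.1000e-02,  0.0000e+00]), 'position': array([ 0.275, -0.588,  0.23 ]), 'orientation': array([ 0.597, -0.596,  0.38 , -0.379]), 'wrist_force': array([ 0.159, -0.867, -0.27 ]), 'torque': array([-0.005, -0.041, -0.031]), 'width': np.float64(0.086)}
top camera_matrix [[562.1409, 0.0, 320.5388], [0.0, 562.1409, 246.1815], [0.0, 0.0, 1.0]]
top extrinsics [[0.0059, -1.0, -0.0018, -0.1046], [0.9982, 0.0058, 0.0591, -0.4839], [-0.0591, -0.0021, 0.9982, -1.4372], [0.0, 0.0, 0.0, 1.0]]
scene camera_matrix [[542.2901, 0.0, 310.7943], [0.0, 542.2901, 242.6514], [0.0, 0.0, 1.0]]
scene extrinsics [[0.0593, 0.9981, -0.0179, 0.0717], [-0.7823, 0.0576, 0.6203, 0.3342], [0.6201, -0.0228, 0.7842, -1.4987], [0.0, 0.0, 0.0, 1.0]]
wrist camera_matrix [[330.6369, 0.0, 317.6356], [0.0, 330.6369, 238.9748], [0.0, 0.0, 1.0]]
wrist hand_eye [[1.0, 0.0014, 0.0007, 0.0012], [0.0003, 0.2865, -0.9581, -0.1428], [-0.0015, 0.9581, 0.2865, 0.0737], [0.0, 0.0, 0.0, 1.0]]
```

View pics/top0.png

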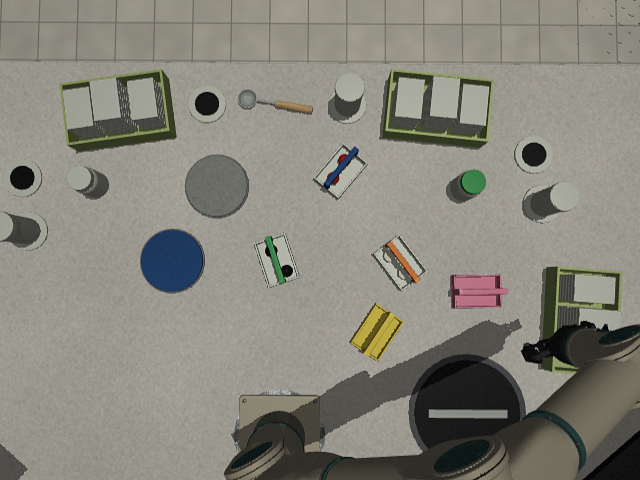

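View pics/scene0.png

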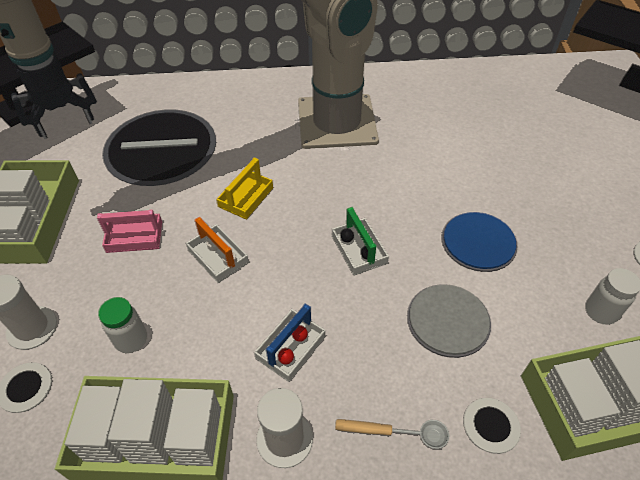

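The top view shows the trays: blue handle (340,170), orange (400,262), green (276,260), pink (478,291) and yellow (376,330). In the scene view the blue one is at (290,340) with two red balls. The plates are blue (172,261) and grey (217,186). By the description I choose the blue-handled tray and the blue plate.

```bash
cat > h.py <<'E'
import numpy as np,cv2
from scipy.spatial.transform import Rotation as R
from plant import robot, grab_frame, camera_model
def quat(q): return R.from_quat(np.r_[q[1:],q[0]])
def cam(n,s=None):
    m=camera_model(n);K=np.array(m["camera_matrix"])
    if n=="wrist":
        T=np.eye(4);T[:3,:3]=quat(s["orientation"]).as_matrix();T[:3,3]=s["position"]
        C=T@np.array(m["hand_eye"])
    else: C=np.linalg.inv(np.array(m["extrinsics"]))
    return K,C
def ray(KC,uv,z):
    K,C=KC;uv=np.atleast_2d(np.asarray(uv,float))
    d=np.c_[(uv[:,0]-K[0,2])/K[0,0],-(uv[:,1]-K[1,2])/K[1,1],-np.ones(len(uv))]@C[:3,:3].T
    o=C[:3,3];return o+d*((z-o[2])/d[:,2])[:,None]
def blobs(img,col,amin=20):
    h=cv2.cvtColor(img,cv2.COLOR_BGR2HSV)
    m=cv2.inRange(h,(100,120,30),(130,255,255)) if col=="blue" else cv2.inRange(h,(0,150,50),(8,255,255))|cv2.inRange(h,(172,150,50),(180,255,255))
    n,l,st,c=cv2.connectedComponentsWithStats(m)
    return [(st[i],c[i],l==i) for i in range(1,n) if st[i][4]>=amin]
E
python3 - <<'E'
from h import *
f=np.load('f0.npz')
for n in("top","scene"):
  KC=cam(n)
  for col in("blue","red"):
    for st,c,m in blobs(f[n],col):
      ys,xs=np.nonzero(m);uv=np.c_[xs,ys]
      z=0.012 if st[4]>1000 else (0.08 if col=="blue" else .02)
      w=ray(KC,uv,z)[:,:2];mu=w.mean(0)
      e,v=np.linalg.eigh(np.cov(w.T));r=cv2.minAreaRect(w.astype(np.float32)*1000)
      print(n,col,st.tolist(),c.round(1),'w',mu.round(4),'ang',np.degrees(np.arctan2(v[1,1],v[0,1])).round(1),'rect',np.round(r[0],1),np.round(r[1],1),round(r[2],1),'dep',np.median(f['d'+n][m]).round(3))
a=f['top'][130:215,290:390];b=f['scene'][290:390,240:340]
cv2.imwrite('pics/crop1.png',np.hstack([cv2.resize(a,(400,340)),cv2.resize(b,(340,340))]))
s=robot.observe();print(quat(s['orientation']).as_matrix().round(3))
E
```

```text
top blue [324, 147, 35, 42, 270] [340.7 166.6] w [ 0.6789 -0.151 ] ang 140.5 rect [ 677.8 -150.6] [ 16.5 123.6] 49.9 dep 1.397
top blue [141, 231, 62, 60, 2943] [171.4 260.5] w [0.4453 0.2831] ang 97.4 rect [445.6 283. ] [152.4 158. ] 0.3 dep 1.452
top red [339, 154, 8, 10, 39] [341.6 157.7] w [ 0.7144 -0.155 ] ang 142.8 rect [ 714.4 -154.2] [11.1 27.8] 45.6 dep 1.448
top red [332, 175, 7, 9, 29] [335.6 179.8] w [ 0.6565 -0.1397] ang 142.1 rect [ 656.6 -140.7] [ 8.3 26. ] 50.7 dep 1.445
scene blue [444, 213, 72, 56, 3125] [479.6 240.2] w [0.4494 0.2811] ang 150.6 rect [448.1 281.4] [158.5 158. ] 85.7 dep 1.215
scene blue [267, 304, 44, 62, 654] [288. 332.] w [ 0.6902 -0.1532] ang 141.6 rect [ 694.6 -151.1] [ 31.8 137.5] 50.5 dep 1.011
scene red [292, 326, 15, 15, 166] [299.7 333.4] w [ 0.6621 -0.1329] ang 160.4 rect [ 660.9 -134.1] [27.7 31.1] 86.1 dep 1.058
scene red [278, 348, 16, 16, 193] [285.5 355.8] w [ 0.7084 -0.1622] ang 175.5 rect [ 707.8 -162.2] [28.9 31.7] 87.8 dep 1.028
[[ 0.424 -0.001  0.906]
 [-0.906  0.002  0.424]
 [-0.002 -1.    -0.   ]]
```

View pics/crop1.png

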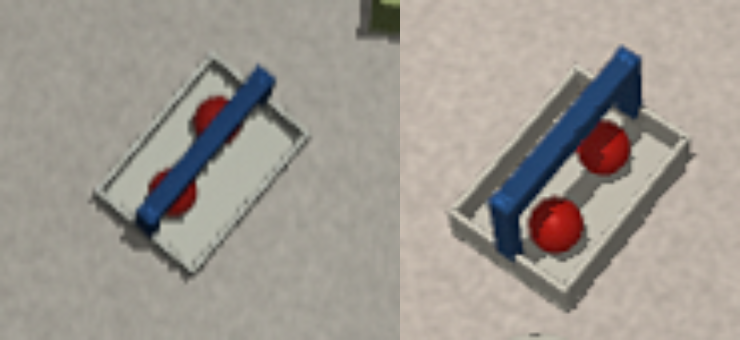

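Crop: left (top view), the white tray with a blue handle running from (265,80) to (150,220) and red balls under it. Right (scene view), the same tray with red balls at (605,147) and (557,225). The choice is confirmed. I'll move above it and turn.

```bash
python3 -m jog '[[[-1.5,0,3.6],[0,0,0],0],[[-3,0,7.2],[0,0,0],0],[[-4.5,0,10.8],[0,0,0],0],[[-6,0,14.4],[0,0,0],0],[[-7.5,0,18],[0,0,0],0]]' &&
python3 -m jog '[[[-1.5,0,3.6],[0,0,0],0],[[-3,0,7.2],[0,0,0],0],[[-4.5,0,10.8],[0,0,0],0],[[-6,0,14.4],[0,0,0],0],[[-7.5,0,18],[0,0,0],0]]' &&
python3 -m jog '[[[-1.5,0,3.6],[0,0,0],0],[[-3,0,7.2],[0,0,0],0],[[-4.5,0,10.8],[0,0,0],0],[[-6,0,14.4],[0,0,0],0],[[-7.5,0,18],[0,0,0],0]]'
for i in 1; do python3 -m jog '[[[0,0,0],[0,-0.1,0],0],[[0,0,0],[0,-0.2,0],0],[[0,0,0],[0,-0.3,0],0],[[0,0,0],[0,-0.4,0],0],[[0,0,0],[0,-0.5,0],0]]'; done
```

```text
t: 0.6
position: [0.4075, -0.443, 0.2309]
orientation: [0.597, -0.597, 0.38, -0.379]
wrist_force: [-0.1, -0.3, 0.7]
width: 0.0852
t: 1.1
position: [0.5387, -0.2988, 0.231]
orientation: [-0.597, 0.597, -0.38, 0.379]
wrist_force: [-0.5, 0.1, -0.5]
width: 0.0854
t: 1.6
position: [0.6699, -0.1546, 0.2308]
orientation: [-0.596, 0.597, -0.38, 0.379]
wrist_force: [0.5, -0.3, 0.0]
width: 0.0856
t: 2.1
position: [0.6689, -0.1559, 0.2307]
orientation: [-0.672, 0.673, -0.219, 0.218]
wrist_force: [0.7, -0.4, -0.1]
width: 0.0856
```

```bash
python3 -m jog '[[[0,0,0],[0,-0.1,0],0],[[0,0,0],[0,-0.2,0],0],[[0,0,0],[0,-0.3,0],0],[[0,0,0],[0,-0.4,0],0],[[0,0,0],[0,-0.5,0],0]]'
python3 -m jog '[[[0,0,0],[0,-0.1,0],0],[[0,0,0],[0,-0.2,0],0],[[0,0,0],[0,-0.3,0],0],[[0,0,0],[0,-0.4,0],0],[[0,0,0],[0,-0.5,0],0]]' >/dev/null
python3 -m jog '[[[0,0,0],[0,-0.1,0],0],[[0,0,0],[0,-0.2,0],0],[[0,0,0],[0,-0.3,0],0],[[0,0,0],[0,-0.4,0],0],[[0,0,0],[0,-0.5,0],0]]'
python3 -m jog '[[[0,0,0],[0,0,0],0],[[0,0,0],[0,0,0],0]]'
python3 - <<'E'
from h import *
s=robot.observe();img,d=grab_frame("wrist");cv2.imwrite('pics/w1.png',img)
KC=cam("wrist",s);Rm=quat(s['orientation']).as_matrix();print(Rm.round(3),s['joint_pos'].round(2),s['position'].round(4))
for st,c,m in blobs(img,"blue",200):
  ys,xs=np.nonzero(m);w=ray(KC,np.c_[xs,ys],.08)[:,:2]
  K,C=KC;dd=d[m];P=np.c_[(xs-K[0,2])/K[0,0]*dd,-(ys-K[1,2])/K[1,1]*dd,-dd]@C[:3,:3].T+C[:3,3]
  P=P[dd>0];T=P[P[:,2]>np.percentile(P[:,2],98)-.006]
  r=cv2.minAreaRect((T[:,:2]*1000).astype(np.float32))
  e,v=np.linalg.eigh(np.cov(T[:,:2].T))
  print(st,c.round(0),'z',np.percentile(P[:,2],[2,50,98]).round(3),'toprect',np.round(r[0],1),np.round(r[1],1),round(r[2],1),'ang',np.degrees(np.arctan2(v[1,1],v[0,1])).round(1),T.mean(0).round(4))
E
```

```text
t: 2.6
position: [0.6689, -0.156, 0.2307]
orientation: [0.706, -0.706, 0.046, -0.045]
wrist_force: [-0.2, -0.7, -1.3]
width: 0.0852
t: 3.6
position: [0.6689, -0.1562, 0.2307]
orientation: [0.641, -0.641, -0.298, 0.299]
wrist_force: [0.5, 0.4, -0.1]
width: 0.0858
t: 3.8
position: [0.669, -0.1561, 0.2309]
orientation: [0.642, -0.642, -0.296, 0.296]
wrist_force: [-0.0, 0.2, -0.3]
width: 0.0856
[[ 0.649 -0.001 -0.761]
 [ 0.761  0.     0.649]
 [-0.    -1.     0.001]] [ 0.45  0.73 -0.49  1.39  0.36  1.11  0.77] [ 0.669  -0.1561  0.2309]
[ 322  162   14  127 1630] [329. 224.] z [0.078 0.08  0.081] toprect [ 680.8 -152.7] [ 11.7 118.7] 50.3 ang 140.4 [ 0.6783 -0.1505  0.08  ]
[ 519  286  121  139 6537] [605. 350.] z [-0.655 -0.54   0.29 ] toprect [707.3 -99. ] [13.5  6.9] 51.4 ang 67.7 [ 0.7072 -0.0963  0.2977]
[ 480  424   70   56 2568] [512. 457.] z [-0.475 -0.388 -0.294] toprect [1183.1 -165.7] [  14. 1003.] 84.9 ang 174.8 [ 0.875  -0.1349  0.2039]
```

View pics/w1.png

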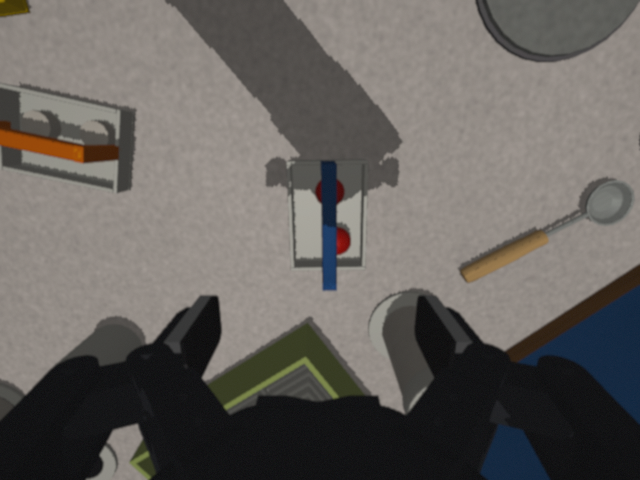

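The wrist view shows the blue bar from (329,162) to (329,290) and both balls under it. The white cup near (400,340) needs a clearance check.

```bash
python3 - <<'E'
from h import *
f=np.load('f0.npz');d=f['dtop'];K,C=cam("top")
v,u=np.mgrid[0:480,0:640];P=np.stack([(u-K[0,2])/K[0,0]*d,-(v-K[1,2])/K[1,1]*d,-d],-1)@C[:3,:3].T+C[:3,3]
for n,(a,b,c,e) in dict(cup=(68,125,330,368),jar=(165,205,445,490),green=(230,290,250,300),grey=(150,220,180,250),blue=(225,295,138,208)).items():
  Q=P[a:b,c:e].reshape(-1,3);Q=Q[(Q[:,2]>(.009 if 'l' in n or n=='grey' else .05))];print(n,Q.min(0).round(3),Q.max(0).round(3),np.median(Q,0).round(3))
E
```

```text
cup [ 0.399 -0.204  0.05 ] [ 0.895 -0.105  1.463] [ 0.849 -0.168  0.141]
jar [ 0.399 -0.501  0.05 ] [ 0.67  -0.105  1.463] [ 0.634 -0.464  0.108]
green [ 0.389 -0.105  0.055] [0.505 0.036 1.463] [0.446 0.01  0.08 ]
grey [ 0.399 -0.105  0.009] [0.722 0.254 1.463] [0.64  0.171 0.013]
blue [ 0.362 -0.105  0.009] [0.538 0.369 1.463] [0.444 0.283 0.013]
```

```bash
python3 -m jog '[[[0.3,1,-0.1],[0,-0.005,0],0],[[0.6,3,-0.3],[0,-0.01,0],0],[[1,5,-0.4],[0,-0.015,0],0],[[1,6,-0.4],[0,-0.015,0],0],[[1,6,-0.4],[0,-0.015,0],0]]'
```

```text
t: 4.35
position: [0.6775, -0.1507, 0.169]
orientation: [0.64, -0.639, -0.301, 0.303]
wrist_force: [-0.2, -0.5, -0.6]
width: 0.0858
```

```bash
python3 -m jog '[[[0,2.5,-0.1],[0,0,0],0],[[0,5,-0.15],[0,0,0],0],[[0,8,-0.15],[0,0,0],0],[[0,10,-0.15],[0,0,0],0],[[0,11,-0.15],[0,0,0],0]]'
python3 -m jog '[[[0,0.3,0],[0,0,0],0],[[0,0.6,0],[0,0,0],0],[[0,0.6,0],[0,0,0],0]]'
python3 - <<'E'
from h import *
s=robot.observe();print(s['position'],quat(s['orientation']).as_matrix()[:,0])
img,d=grab_frame("wrist");cv2.imwrite('pics/w2.png',img)
for st,c,m in blobs(img,"blue",200): print(st,c)
E
```

```text
t: 4.85
position: [0.6793, -0.1521, 0.0601]
orientation: [0.64, -0.639, -0.301, 0.302]
wrist_force: [-1.2, -0.3, -0.2]
width: 0.0858
t: 5.15
position: [0.6807, -0.152, 0.0564]
orientation: [-0.639, 0.64, 0.302, -0.301]
wrist_force: [-0.3, 0.7, -0.5]
width: 0.0857
[ 0.68071508 -0.15198899  0.05635733] [0.63576171 0.77188487 0.00089144]
[ 299  168   37  234 7422] [316.88129884 279.60805713]
```

View pics/w2.png

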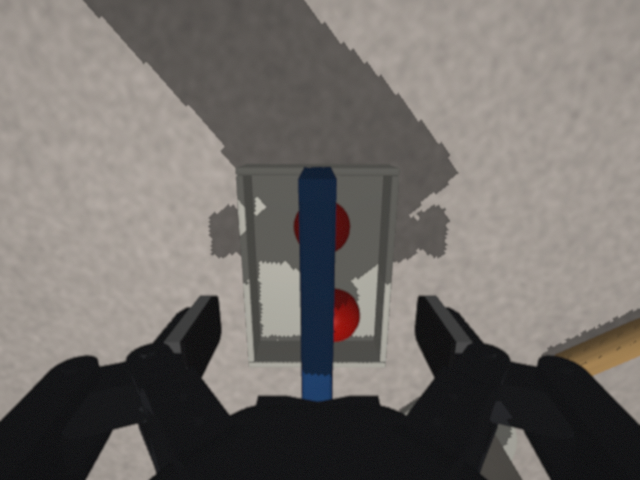

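The bar is centred between the jaws at column 317, with both balls clear of the fingers. Lower 4 mm and close gradually.

```bash
python3 -m jog '[[[0,0.4,0],[0,0,0],40],[[0,0.4,0],[0,0,0],80],[[0,0.4,0],[0,0,0],120],[[0,0.4,0],[0,0,0],150],[[0,0.4,0],[0,0,0],170]]' 45
python3 -m jog '[[[0,0,0],[0,0,0],190],[[0,0,0],[0,0,0],200],[[0,0,0],[0,0,0],210],[[0,0,0],[0,0,0],225],[[0,0,0],[0,0,0],255]]'
python3 -m jog '[[[0,0,0],[0,0,0],255],[[0,0,0],[0,0,0],255],[[0,0,0],[0,0,0],255],[[0,0,0],[0,0,0],255]]'
```

```text
t: 5.7
position: [0.68, -0.1519, 0.0514]
orientation: [-0.639, 0.639, 0.302, -0.302]
wrist_force: [-0.4, 0.4, -0.2]
width: 0.0286
t: 6.2
position: [0.6801, -0.1518, 0.0514]
orientation: [-0.639, 0.639, 0.302, -0.302]
wrist_force: [-0.1, -0.1, 1.2]
width: 0.0131
t: 6.6
position: [0.6801, -0.1519, 0.0515]
orientation: [-0.639, 0.639, 0.302, -0.302]
wrist_force: [0.2, 0.2, 1.6]
width: 0.0132
```

Gripped (13 mm). Lift gently and check the level.

```bash
python3 -m jog '[[[0,-0.1,0],[0,0,0],255],[[0,-0.4,0],[0,0,0],255],[[0,-0.9,0],[0,0,0],255],[[0,-1.5,0],[0,0,0],255],[[0,-2.2,0],[0,0,0],255]]'
python3 -m jog '[[[0,-1,0],[0,0,0],255],[[0,-2.2,0],[0,0,0],255],[[0,-3.4,0],[0,0,0],255],[[0,-4.6,0],[0,0,0],255],[[0,-5.8,0],[0,0,0],255]]'
python3 -m jog '[[[0,-1,0],[0,0,0],255],[[0,-1.8,0],[0,0,0],255],[[0,-2.4,0],[0,0,0],255],[[0,-2.7,0],[0,0,0],255],[[0,-2.7,0],[0,0,0],255]]'
python3 - <<'E'
from h import *
s=robot.observe();print(s['position'],s['wrist_force'],s['torque'],s['joint_pos'].round(2));print(quat(s['orientation']).as_matrix().round(3))
b,_=grab_frame("scene");a,_=grab_frame("wrist")
cv2.imwrite('pics/lift.png',np.hstack([cv2.resize(b[200:400,190:390],(400,400)),cv2.resize(a,(400,300))[:, :] if 0 else cv2.copyMakeBorder(cv2.resize(a,(400,300)),0,100,0,0,0)]))
E
```

```text
t: 7.1
position: [0.6799, -0.1519, 0.0738]
orientation: [0.639, -0.639, -0.302, 0.302]
wrist_force: [0.5, 0.7, -3.5]
width: 0.0129
t: 7.6
position: [0.6801, -0.1519, 0.1327]
orientation: [-0.639, 0.64, 0.302, -0.302]
wrist_force: [-0.3, 0.2, -3.5]
width: 0.0131
t: 8.1
position: [0.6801, -0.1519, 0.1586]
orientation: [-0.639, 0.64, 0.302, -0.302]
wrist_force: [-0.2, -0.3, -2.4]
width: 0.0133
[ 0.68007453 -0.15190558  0.15858644] [-0.21747468 -0.29622664 -2.375554  ] [0.05374072 0.0145285  0.00039105] [ 0.43  0.81 -0.47  1.43  0.4   1.    0.75]
[[ 0.636  0.    -0.772]
 [ 0.772 -0.     0.636]
 [ 0.    -1.    -0.   ]]
```

View pics/lift.png

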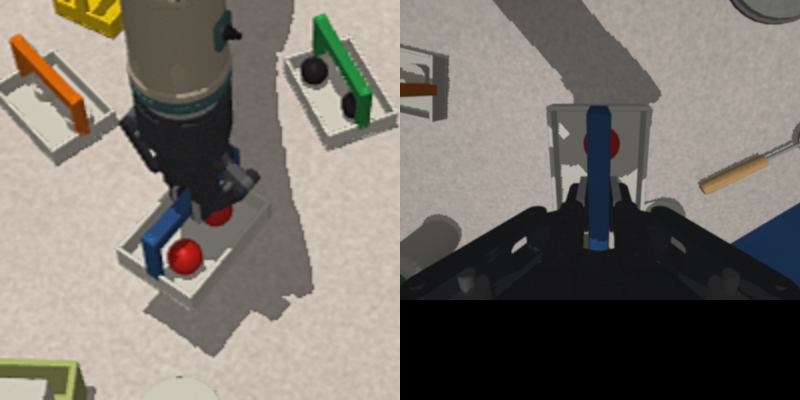

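The tray is lifted and level, and both balls are in it. Now carry it toward the plate, checking halfway.

```bash
python3 -m jog '[[[0.1,0,0.3],[0,0,0],255],[[0.4,0,0.9],[0,0,0],255],[[0.8,0,1.9],[0,0,0],255],[[1.4,0,3.3],[0,0,0],255],[[2,0,5],[0,0,0],255]]' | head -2
python3 -m jog '[[[0.75,0,1.85],[0,0,0],255],[[1.5,0,3.7],[0,0,0],255],[[2.25,0,5.55],[0,0,0],255],[[3,0,7.4],[0,0,0],255],[[3.75,0,9.25],[0,0,0],255]]'
python3 -m jog '[[[0.75,0,1.85],[0,0,0],255],[[1.5,0,3.7],[0,0,0],255],[[2.25,0,5.55],[0,0,0],255],[[3,0,7.4],[0,0,0],255],[[3.75,0,9.25],[0,0,0],255]]'
```

```text
t: 8.7
position: [0.6534, -0.1031, 0.1583]
t: 9.2
position: [0.6053, -0.0148, 0.1586]
orientation: [0.639, -0.639, -0.302, 0.302]
wrist_force: [0.3, -0.2, -3.3]
width: 0.0132
t: 9.7
position: [0.5575, 0.0728, 0.1587]
orientation: [0.639, -0.639, -0.302, 0.302]
wrist_force: [-0.0, 1.0, -3.5]
width: 0.0135
```

```bash
python3 -m jog '[[[0.75,0,1.85],[0,0,0],255],[[1.5,0,3.7],[0,0,0],255],[[2.25,0,5.55],[0,0,0],255],[[3,0,7.4],[0,0,0],255],[[3.75,0,9.25],[0,0,0],255]]' | head -2
python3 -m jog '[[[0.75,0,1.85],[0,0,0],255],[[1.5,0,3.7],[0,0,0],255],[[2.25,0,5.55],[0,0,0],255],[[3,0,7.4],[0,0,0],255],[[3.75,0,9.25],[0,0,0],255]]' | head -2
python3 -m jog '[[[0.6,0,1.4],[0,0,0],255],[[1.1,0,2.4],[0,0,0],255],[[1.5,0,3.1],[0,0,0],255],[[1.65,0,3.5],[0,0,0],255],[[1.7,0,3.6],[0,0,0],255]]'
python3 -m jog '[[[0,0,0],[0,0,0],255],[[0,0,0],[0,0,0],255]]'
python3 - <<'E'
from h import *
s=robot.observe();print(s['position'],s['wrist_force'],s['torque'],s['joint_pos'].round(2))
KC=cam("wrist",s);b,_=grab_frame("scene");t,_=grab_frame("top");a,d=grab_frame("wrist")
np.savez('f1.npz',scene=b,top=t,wrist=a,d=d)
cv2.imwrite('pics/over.png',np.hstack([cv2.resize(b[130:330,380:580],(400,400)),cv2.copyMakeBorder(cv2.resize(a,(400,300)),0,100,0,0,0)]))
for st,c,m in blobs(a,"blue",150):
  ys,xs=np.nonzero(m);K,C=KC;dd=d[m];P=np.c_[(xs-K[0,2])/K[0,0]*dd,-(ys-K[1,2])/K[1,1]*dd,-dd]@C[:3,:3].T+C[:3,3]
  P=P[dd>0]
  # plane fit z over tool axes
  A=np.c_[P-s['position'],np.ones(len(P))];Rm=quat(s['orientation']).as_matrix()
  q=(P-s['position'])@Rm;k=np.polyfit(q[:,2],P[:,2],1)
  print(st,c.round(0),len(P),'z',np.percentile(P[:,2],[2,50,98]).round(3),'slope along bar',k[0].round(3),'bar z range',q[:,2].min().round(3),q[:,2].max().round(3),'x',np.median(q[:,0]).round(4))
for n,im in(("scene",b),("top",t)):
  print(n,[(st.tolist(),c.round(0).tolist()) for st,c,m in blobs(im,"red",10)])
E
```

```text
t: 10.2
position: [0.5098, 0.1603, 0.1587]
t: 10.7
position: [0.462, 0.2478, 0.1587]
t: 11.2
position: [0.4466, 0.2824, 0.1584]
orientation: [-0.639, 0.639, 0.302, -0.302]
wrist_force: [0.1, 0.0, -3.0]
width: 0.0134
t: 11.4
position: [0.4472, 0.2815, 0.1582]
orientation: [-0.639, 0.64, 0.301, -0.301]
wrist_force: [0.4, -0.0, -3.6]
width: 0.0132
[0.44716463 0.28147581 0.15819913] [ 0.35122641 -0.04013119 -3.55141993] [-2.49155715e-02 -4.05095054e-02  4.78571485e-05] [-0.32  0.59 -0.44  1.92  0.37  0.71 -0.1 ]
[ 248  130  140   35 3457] [317. 150.] 3447 z [0.011 0.012 0.014] slope along bar 0.001 bar z range 0.052 0.08 x -0.0004
[ 299  170   38  233 7949] [318. 283.] 7924 z [0.165 0.187 0.188] slope along bar -0.055 bar z range -0.034 0.058 x 0.0003
[230 192   8  58 260] [233. 221.] 259 z [0.01  0.012 0.014] slope along bar 0.008 bar z range -0.024 0.028 x -0.0753
[398 196   8  53 206] [401. 223.] 205 z [0.01  0.012 0.013] slope along bar 0.003 bar z range -0.024 0.025 x 0.0752
scene [([488, 194, 19, 26, 244], [497.0, 208.0])]
top [([153, 243, 6, 6, 17], [155.0, 245.0]), ([160, 249, 6, 7, 13], [163.0, 252.0]), ([146, 270, 9, 3, 14], [149.0, 271.0])]
```

View pics/over.png

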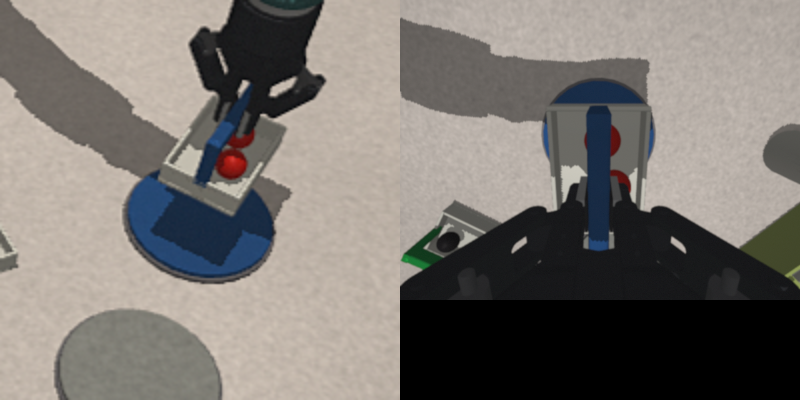

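Both balls are in the tray and the plate is concentric with the tray: its edges are at ±75 mm across and its far edge is at +80 mm along. Lower it.

```bash
python3 -m jog '[[[0,0.3,0],[0,0,0],255],[[0,1,0],[0,0,0],255],[[0,2,0],[0,0,0],255],[[0,3.2,0],[0,0,0],255],[[0,4.4,0],[0,0,0],255]]'|head -2
python3 -m jog '[[[0,1.2,0],[0,0,0],255],[[0,2.3,0],[0,0,0],255],[[0,3.2,0],[0,0,0],255],[[0,3.8,0],[0,0,0],255],[[0,4,0],[0,0,0],255]]'
python3 -m jog '[[[0,0,0],[0,0,0],255],[[0,0.1,0],[0,0,0],255],[[0,0.2,0],[0,0,0],255],[[0,0.3,0],[0,0,0],255],[[0,0.4,0],[0,0,0],255]]'
python3 - <<'E'
from h import *
s=robot.observe();Rm=quat(s['orientation']).as_matrix();print(s['position'])
K,C=cam("wrist",s);a,d=grab_frame("wrist")
for st,c,m in blobs(a,"blue",150):
  ys,xs=np.nonzero(m);dd=d[m];P=np.c_[(xs-K[0,2])/K[0,0]*dd,-(ys-K[1,2])/K[1,1]*dd,-dd]@C[:3,:3].T+C[:3,3]
  q=(P-s['position'])@Rm;t=q[(q[:,1]<-.015)&(abs(q[:,0])<.006)&(q[:,2]<.055)]
  if len(t)>500:print('bar slope along',np.polyfit(t[:,2],-t[:,1],1),'across',np.polyfit(t[:,0],-t[:,1],1))
E
```

```text
t: 12.05
position: [0.4465, 0.2821, 0.113]
t: 12.55
position: [0.4465, 0.2822, 0.0736]
orientation: [-0.639, 0.639, 0.302, -0.302]
wrist_force: [-0.9, 0.1, -3.0]
width: 0.0134
t: 13.05
position: [0.4469, 0.2823, 0.0705]
orientation: [0.639, -0.639, -0.302, 0.302]
wrist_force: [-0.5, -0.2, -4.0]
width: 0.0135
[0.44693158 0.28234194 0.07046077]
bar slope along [-0.00221284  0.0291126 ] across [0.00717032 0.0290787 ]
```

```bash
python3 -m jog '[[[0,0.1,0],[0,0,0],255],[[0,0.2,0],[0,0,0],255],[[0,0.3,0],[0,0,0],255],[[0,0.4,0],[0,0,0],255],[[0,0.5,0],[0,0,0],255]]'
python3 -m jog '[[[0,0.05,0],[0,0,0],255],[[0,0.1,0],[0,0,0],255],[[0,0.1,0],[0,0,0],255]]'
```

```text
t: 13.6
position: [0.4468, 0.2823, 0.0652]
orientation: [0.639, -0.639, -0.302, 0.302]
wrist_force: [-0.1, -0.1, -1.8]
width: 0.0131
t: 13.9
position: [0.4468, 0.2823, 0.0643]
orientation: [-0.639, 0.639, 0.302, -0.302]
wrist_force: [-0.3, 0.4, -3.2]
width: 0.0129
```

```bash
python3 -m jog '[[[0,0.05,0],[0,0,0],255],[[0,0.05,0],[0,0,0],255]]'
python3 -m jog '[[[0,0.05,0],[0,0,0],255],[[0,0.05,0],[0,0,0],255]]'
```

```text
t: 14.1
position: [0.4468, 0.2823, 0.0638]
orientation: [-0.639, 0.639, 0.302, -0.302]
wrist_force: [-0.2, -0.3, -3.1]
width: 0.0133
t: 14.3
position: [0.4469, 0.2823, 0.0634]
orientation: [-0.639, 0.639, 0.302, -0.302]
wrist_force: [0.4, -0.3, -3.0]
width: 0.0135
```

```bash
python3 -m jog '[[[0,0.05,0],[0,0,0],255],[[0,0.05,0],[0,0,0],255]]'
python3 -m jog '[[[0,0.04,0],[0,0,0],255],[[0,0.04,0],[0,0,0],255]]'
```

```text
t: 14.5
position: [0.4469, 0.2823, 0.0634]
orientation: [-0.639, 0.64, 0.302, -0.302]
wrist_force: [-2.0, -0.2, 4.9]
width: 0.0134
t: 14.7
position: [0.4469, 0.2823, 0.0634]
orientation: [-0.639, 0.64, 0.302, -0.302]
wrist_force: [-2.3, -1.2, 8.3]
width: 0.0137
```

Contact confirmed. Ease the pressure and open slowly.

```bash
python3 -m jog '[[[0,-0.05,0],[0,0,0],255],[[0,-0.05,0],[0,0,0],255]]' 20
python3 -m jog '[[[0,-0.05,0],[0,0,0],215],[[0,-0.05,0],[0,0,0],205],[[0,-0.05,0],[0,0,0],190],[[0,-0.05,0],[0,0,0],170],[[0,-0.05,0],[0,0,0],140]]'
python3 -m jog '[[[0,0,0],[0,0,0],100],[[0,0,0],[0,0,0],60],[[0,0,0],[0,0,0],20],[[0,0,0],[0,0,0],0],[[0,0,0],[0,0,0],0]]'
python3 - <<'E'
from h import *
a,d=grab_frame("wrist");b,_=grab_frame("scene")
cv2.imwrite('pics/rel.png',np.hstack([cv2.resize(b[130:330,380:580],(400,400)),cv2.copyMakeBorder(cv2.resize(a,(400,300)),0,100,0,0,0)]))
E
```

```text
t: 14.9
position: [0.4469, 0.2823, 0.0633]
orientation: [-0.639, 0.64, 0.302, -0.302]
wrist_force: [-1.9, -0.7, 6.4]
width: 0.0134
t: 15.4
position: [0.4469, 0.2824, 0.0634]
orientation: [0.64, -0.639, -0.302, 0.302]
wrist_force: [0.2, -0.3, 0.5]
width: 0.0387
t: 15.9
position: [0.4468, 0.2823, 0.0634]
orientation: [0.639, -0.639, -0.302, 0.302]
wrist_force: [0.7, 0.1, -0.0]
width: 0.0854
```

View pics/rel.png

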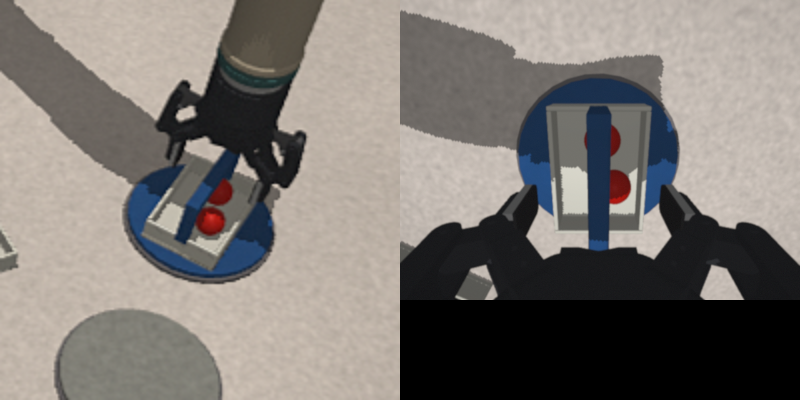

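The tray is released and stands on the plate with both balls inside. The fingers are clear of the bar. Retreat straight up, then measure.

```bash
python3 -m jog '[[[0,-0.5,0],[0,0,0],0],[[0,-1.5,0],[0,0,0],0],[[0,-3,0],[0,0,0],0],[[0,-5,0],[0,0,0],0],[[0,-7.5,0],[0,0,0],0]]'|head -2
python3 -m jog '[[[0,-2.5,0],[0,0,0],0],[[0,-5,0],[0,0,0],0],[[0,-7,0],[0,0,0],0],[[0,-8,0],[0,0,0],0],[[0,-8,0],[0,0,0],0]]'
python3 - <<'E'
from h import *
s=robot.observe();K,C=cam("wrist",s);Rm=quat(s['orientation']).as_matrix();a,d=grab_frame("wrist");cv2.imwrite('pics/end.png',a)
h=cv2.cvtColor(a,cv2.COLOR_BGR2HSV)
m=cv2.inRange(h,(100,120,20),(130,255,255))>0
v,u=np.mgrid[0:480,0:640];P=np.stack([(u-K[0,2])/K[0,0]*d,-(v-K[1,2])/K[1,1]*d,-d],-1)@C[:3,:3].T+C[:3,3]
near=(np.hypot(P[...,0]-.4468,P[...,1]-.2823)<.1)&(d>0)
bar=P[m&near&(P[...,2]>.086)];pl=P[m&near&(P[...,2]<.02)]
c,r=cv2.minEnclosingCircle((pl[:,:2]*1000).astype(np.float32));print('plate',np.round(c,1),round(r,1))
rc=cv2.minAreaRect((bar[:,:2]*1000).astype(np.float32));print('bar',rc)
q=(bar-s['position'])@Rm;print('bar slope',np.polyfit(q[:,2],-q[:,1],1)[0],'across',np.polyfit(q[:,0],-q[:,1],1)[0],'z',np.median(bar[:,2]))
wall=P[near&~m&(P[...,2]>.036)&(P[...,2]<.044)&(h[...,1]<60)]
rc=cv2.minAreaRect((wall[:,:2]*1000).astype(np.float32));print('rim',rc,np.median(wall[:,2]))
A=np.c_[wall[:,:2]-[.4468,.2823],np.ones(len(wall))];print('rim tilt',np.linalg.lstsq(A,wall[:,2],rcond=None)[0])
for st,c,mm in blobs(a,"red",50):print('ball',c.round(0),np.median(P[mm],0).round(3))
E
```

```text
t: 16.5
position: [0.4464, 0.282, 0.1394]
t: 17.0
position: [0.4475, 0.2828, 0.2201]
orientation: [0.64, -0.639, -0.303, 0.301]
wrist_force: [-1.2, -0.1, -0.3]
width: 0.0853
plate [445.9 282.3] 78.9
bar ((447.8668212890625, 281.20037841796875), (12.415776252746582, 118.43962860107422), 50.43925094604492)
bar slope 0.0030320182578961893 across -0.008170234980579876 z 0.09206455015060758
rim ((448.3014831542969, 280.855712890625), (84.12133026123047, 119.9593276977539), 50.32118225097656) 0.03981061911289141
rim tilt [-0.00328542  0.0021781   0.03969256]
ball [329. 186.] [0.432 0.311 0.044]
ball [333. 228.] [0.468 0.287 0.045]
```

View pics/end.png

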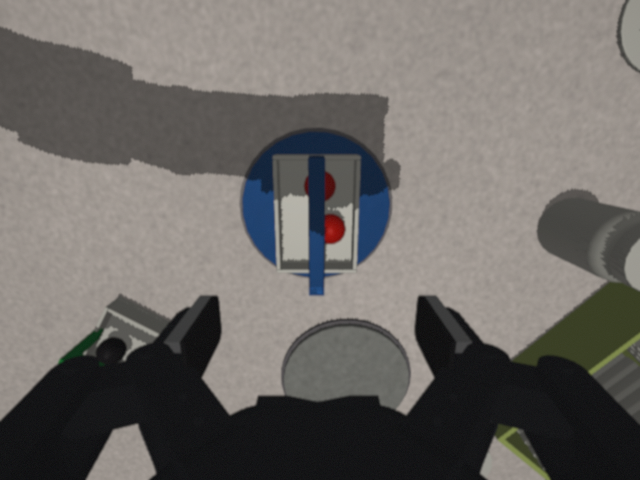

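The tray is 2–3 mm from the plate centre and flat, with both red balls inside at (320,186) and (332,228). Let the arm settle and hand in.

```bash
python3 -m jog '[[[0,0,0],[0,0,0],0],[[0,0,0],[0,0,0],0],[[0,0,0],[0,0,0],0],[[0,0,0],[0,0,0],0],[[0,0,0],[0,0,0],0]]'; python3 -c "from plant import robot;print(robot.finish_job())"
```

```text
t: 17.55
position: [0.4467, 0.2823, 0.2181]
orientation: [-0.639, 0.639, 0.302, -0.302]
wrist_force: [-0.1, -0.0, -0.2]
width: 0.0855
the job is handed in; nothing more can be done
None
```

I lifted the blue-handled tray by its bar, carried it level, and set it down in the middle of the blue check plate. I then released it, retreated upward and handed the job in at 17.6 s.

- **Position:** in the last wrist-camera check, the tray centre was about 2–3 mm from the plate centre.
- **Flatness:** the rim height was 39.8 mm (40 expected), with a tilt under 0.3°. The bar's slope read about 0.2° along and 0.5° across, which is within noise.
- **Boluses:** both were in the tray in every picture that showed them clearly. After release their tops read at 44–45 mm, where balls lying on the tray floor should be.
- **Force:** the wrist force I read reached about 8 N when the tray touched down, and the robot was clear of everything at the end.
- **Disagreement:** the top and scene cameras differed by about 4 mm on the plate centre. I used their mean, which the wrist view matched to about 1 mm. No check failed.

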